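# Feed the sample rack through the spring gate into the rack reader

## Robot

A 6-joint arm with a two-finger parallel gripper is mounted at the origin on the work surface. World frame = base frame: x ahead of the robot, y to its left, z up, the work surface at z = 0. Lengths are in m, angles in rad, forces in N, time in s.
With the tool pointing down it reaches from about 0.25 to 0.775 m from the base axis. Payload 4 kg.
Tool frame: the origin (TCP) lies midway between the tips of the shut fingers; the grasp point (between the pads) lies 19 mm behind it (robot.tcp_to_grasp is the distance from the TCP to the grasp point, in m); z points along the fingers, y is the line along which they close (so a half turn about z gives the same grasp; the last joint's range is limited). The gripper opens to 94 mm and grips with 3 to 60 N. Pads are 16 mm wide; open, the fingers measure 119 mm over their backs; the gripper's body (75 mm by 177 mm) begins 78 mm behind the grasp point.
Start: joints at [1.046, 0.087, 1.371, -0, 1.684, -0.103], TCP at [0.225, 0.502, 0.206] pointing down, gripper open.
Joint ranges: [-3.1, 3.1], [-0.76, 2.03], [0.27, 2.55], [-1.08, 4.22], [0.17, 2.65], [-2.57, 2.57]. Speed limits (rad/s): [2.79, 2.79, 3.14, 3.14, 3.14, 3.14].

## Interface

Orientations are given as [roll, pitch, yaw] about the fixed x, y, z axes, in that order (R = Rz(yaw) Ry(pitch) Rx(roll)).
In Python, from bench import robot, viewer gives the robot as it stands. The module is installed in compiled form; this text tells all that it offers.
- The arm moves only by the shell command python3 -m handwheel 'ROWS' [OPENING]. ROWS is JSON, a list of rows, each a list of 6 numbers: the shift along the tool's x, y, z in units of 0.2 m (1.0 is 0.2 m), then the turn, a rotation vector about the tool's x, y, z in units of 30 degrees (1.0 is 30 degrees). In form: [[x, y, z, wx, wy, wz], ...]. A call has 1 to 10 rows; each row is the pose to reach, as a shift and turn from the pose commanded when the call began, along the tool's axes at that moment; what a row does not reach only later rows make up. A row lasts 1/12 s, in which the tool goes at most 41.7 mm and 7.16 degrees, less where a joint would pass 70% of its speed; a pose out of reach is approached as far as the arm can. A call with a number of a shift or a turn outside -1 to 1 is refused whole. A call with a gripper value outside its range is refused whole. OPENING is the gripper's target within -1 to 1 (shut at 1, half-way at 0, fully open at -1), set as the call begins (- or left out, the last holds). The fingers move at their own pace and stop on an object; the grip force is fixed at half the most. Time passes only in rows, so rows that repeat a pose let the fingers close. It gives the time, the measured TCP pose, the force, the opening and the grip force at its end, in the units of the state.
- robot.get_obs(): the state, without advancing time (a new reading comes with each control period).
- viewer.snapshot(name): name is "scene" or "top" or "wrist"; returns the picture (420x560x3 uint8, red, green, blue); there is no depth.
- viewer.calibration(name): a dict with "fx", "fy", "cx", "cy" (pixels), "k1" (the pictures are not rectified: a ray, as slopes to the right and down, at radius r is drawn at 1 + k1 r^2 times it, then the intrinsics apply), "R" (3x3) and "t" (3): a world point X has camera coordinates R X + t. Camera axes: x right, y down, z forward; pixel columns grow to the right and rows downward; lengths in m; the calibration is good to about 2 mm. A picture is of the moment at which its call begins: read the wrist's pose just before it. calibration takes no time and is no camera call; for the wrist camera it gives the pose at the moment of the call.
- robot.close_job(): hands the job in; it is judged then, once.
The state is a dict: "time": time; "joint_positions": joint angles; "qvel": joint speeds; "joint_torque": joint torques, N m; "tool_pos": TCP position; "ee_rot": TCP orientation; "wrist_force": force on the tool from outside, world axes, zero at the start; "wrist_torque": the same for the moment, N m; "width": finger opening in m; "finger_force": force on a finger pad.
Only numpy, scipy, OpenCV 4.12 (cv2) and the standard library are available. Lean on these libraries where they do the work, as an engineer would, in place of code of your own. Each camera call takes 0.05 s, during which the arm holds its last target. There are 200 camera calls.

## Task

Load the sample rack into the reader: with one fingertip press the gate's long thumb bar down so that the gate arm swings up out of the chute, and keep it held up while another fingertip pushes the rack along the chute past it, fully home against the end stop. Keep the gate clear of the rack and its tubes all the way, and only when the rack is home let the gate spring shut behind it. Only push: do not lift the rack or its tubes, and leave everything else on the bench where it is.

Things in the scene. Friction and masses are not known exactly. Their poses are not given: they have to be found in the camera images.
- lane: Rack reader with its infeed chute, fixed: white base 376 x 92 x 8 mm with a straight open steel chute. Origin: on the bench, on the chute's centre line, at the gate; +x along the chute in the direction to push, +y to the thumb bar's side. Chute: floor 10 mm above the bench, 28 wide inside, walls 2 thick with tops 34 above the bench, from x = -234 mm to the stop. All heights here are above the bench
- stop_face (a point): centre line of the chute at the end stop's face, on the chute floor (lane x = +118 mm, height 10); the stop is a steel plate 36 mm wide, top at height 58
- reader_top (a point): top centre of the grey reader head beside the chute's end (lane x = +90, y = +49 mm, height 97); the head measures 62 x 48 mm and stands on the base
- hinge (a point): point of the gate's hinge shaft at the gate arm (lane x = 0, y = +26 mm, height 62). The shaft, 8 mm thick, runs parallel to the chute between two brackets, 4 x 14 mm and up to height 69, at lane x = -201 and +27
- gate (a joint): angle of the spring gate (rad): 0 shut, arm level across the chute; 1.5 open, at its stop, arm upright beside the chute. Arm and thumb bar are one rigid part: pressing the bar down lifts the arm. The spring shuts it when let go (0.04 N m shut, 0.08 N m open: 2 to 5 N on the bar). The rack cannot push the arm open; from 1.35 on the arm is clear of the rack
- gate_tip (a point): tip of the gate's arm, a steel bar 5 mm wide and 7 thick with a black rubber tip, reaching 32 mm from the hinge shaft: shut, it crosses the chute at lane x = 0, at heights 58 to 66 mm, as far as y = -6; upright, it reaches height 97; moves with the gate
- bar_edge (a point): mid-length (lane x = -87.5 mm), on the free edge's axis, of the gate's thumb bar: steel flap 2.5 mm thick, along the chute's +y side from lane x = -195 to +20 mm; a fingertip can slide along it while holding it down. Rolled free edge (radius 3) 32 mm from the shaft. Shut, it slopes up outwards at 0.80 rad (edge y = +48, height 85); open, down at 0.70 rad (edge y = +50, height 41)
- rack: five-place grey plastic sample rack, 104 long x 24 wide x 62 mm high, loose in the chute before the gate, 0.14 to 0.27 kg, with three capped tubes. Origin at the centre of its underside, +x its leading end (as lane). Flat full-height end walls at x = +52 and -52 mm. Home against the stop, its origin is at lane x = +66 and its rear wall at +14, just past the gate
- tube0: capped tube standing loose in the rack's front place (rack x = +40 mm): 15.5 mm thick, 78 high with its blue cap 17 mm wide; origin at the centre of its foot, 3 mm above the rack's underside; it stands 19 mm above the rack's top
- tube1: the same kind of tube in the second place (rack x = +20 mm)
- tube2: the same kind of tube in the fourth place (rack x = -20 mm); the third and the rearmost place are empty
- microplate: bystander: 96-well plate, 128 x 86 x 14 mm, lying on the bench on the -y side of the chute; origin under its centre
- big_tube: bystander: capped tube standing on the bench near the chute's open end, on its -y side, 35 mm across the cap, 115 mm high; origin under its centre
- tip_box: bystander: box of pipette tips, 122 x 84 x 54 mm, on the -y side of the chute's far end; origin under its centre
- mixer: bystander: white vortex mixer, 125 x 115 x 147 mm, on the bench beyond the end stop; origin under its centre

How it is judged:
By the outcome, as a careful person would: the job done as asked, in the order asked, and still so for the second after the job is handed in, with the robot touching nothing.
It also fails if it takes over 45 s, if anything falls off the work surface, if the arm or the gripper's body presses on something with over 40 N, if the wrist force passes 120 N, or if a joint passes its speed limit or range.

## Working session

There is one attempt and no reset: what is moved stays moved. The work goes in short steps, Python scripts to look and compute and a shell command to move; the robot and the scene stay as the last step left them, time stands still between calls to the robot, and variables do not carry over. Pictures are saved under pics/ and viewed, at most 11 in all, crops included, and the job is handed in when it is done.

```bash
mkdir -p pics; python3 - <<'E'
from bench import robot, viewer
import cv2
for n in ("scene","top"):
    cv2.imwrite(f"pics/{n}0.png",cv2.cvtColor(viewer.snapshot(n),cv2.COLOR_RGB2BGR))
    c=viewer.calibration(n);print(n,c)
print(robot.get_obs())
E
```

```text
scene {'fx': 384.8668874962495, 'fy': 384.8668874962495, 'cx': 282.41576129970633, 'cy': 212.25605653500867, 'k1': 0.0038990303936820483, 'R': array([[ 0.40874827,  0.91243485, -0.01968508],
       [ 0.64073199, -0.30225841, -0.70576367],
       [-0.64991335,  0.27586681, -0.7081738 ]]), 't': array([-0.36860973, -0.31396339,  1.15570025])}
top {'fx': 429.9371746819327, 'fy': 429.9371746819327, 'cx': 278.91853505365094, 'cy': 215.64512686387567, 'k1': -0.0027433643101645983, 'R': array([[ 0.12125135, -0.99260457, -0.00585445],
       [-0.9620552 , -0.11606313, -0.24693957],
       [ 0.24443386,  0.03557406, -0.9690132 ]]), 't': array([0.03282554, 0.66367688, 0.72954721])}
{'time': 0.1, 'joint_positions': array([ 1.04592498e+00,  8.78729284e-02,  1.37207895e+00, -5.29226087e-07,
        1.68361019e+00, -1.03101135e-01]), 'qvel': array([-0.00032707, -0.00127802, -0.00321353, -0.00049001,  0.00131465,
       -0.00017702]), 'joint_torque': array([ 2.55978128e-03, -3.41252089e+01, -3.03302693e+01,  7.19565782e-02,
        3.04384134e-02, -7.53548034e-05]), 'tool_pos': array([0.22491413, 0.50137109, 0.20443795]), 'ee_rot': array([-3.13963364e+00, -2.02166493e-04,  2.71982218e+00]), 'wrist_force': array([ 0.57278592, -0.51487011, -0.03295569]), 'wrist_torque': array([0.00467242, 0.02112076, 0.02103355]), 'finger_force': 0.0, 'width': 0.09411121864158394}
```

View pics/scene0.png

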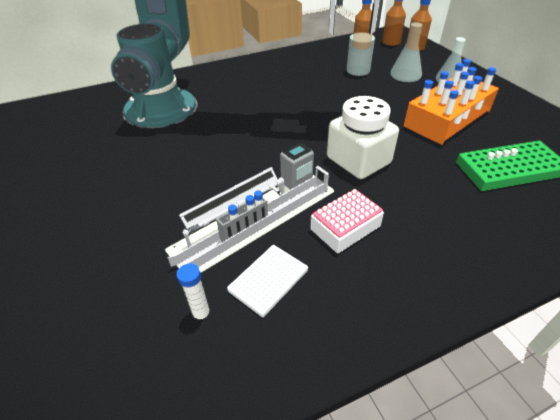

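View pics/top0.png

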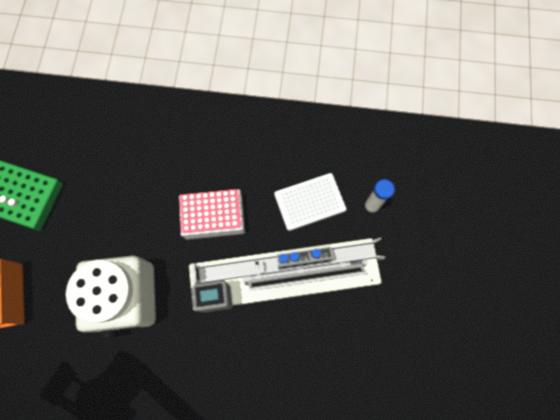

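```bash
python3 - <<'E'
import cv2,numpy as np
a=cv2.imread("pics/scene0.png")[140:275,160:345]
b=cv2.imread("pics/top0.png")[230:315,180:390]
cv2.imwrite("pics/c1.png",cv2.resize(a,None,fx=4,fy=4,interpolation=cv2.INTER_CUBIC))
cv2.imwrite("pics/c2.png",cv2.resize(b,None,fx=3.8,fy=3.8,interpolation=cv2.INTER_CUBIC))
E
```

```text
(no output)
```

View pics/c1.png

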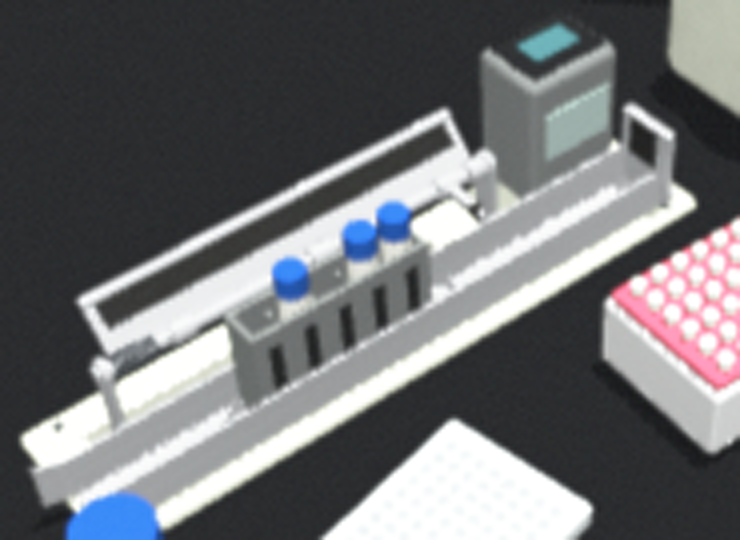

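View pics/c2.png

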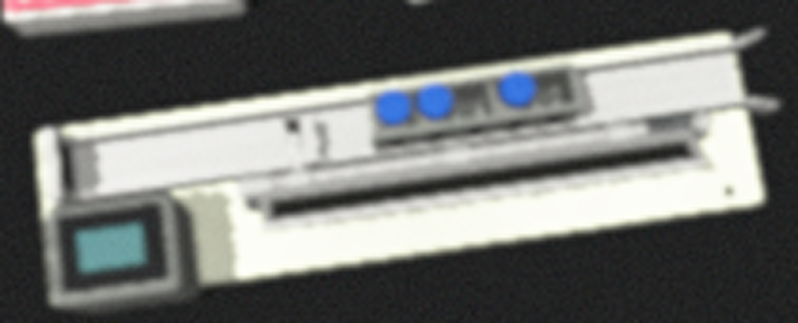

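```bash
cat > h.py <<'E'
import numpy as np, cv2
from bench import robot, viewer
from scipy.optimize import least_squares
def proj(c,P):
    q=np.atleast_2d(P)@c['R'].T+c['t']; s=q[:,:2]/q[:,2:]; s=s*(1+c['k1']*(s**2).sum(1))[:,None]
    return s*[c['fx'],c['fy']]+[c['cx'],c['cy']]
def l2w(p,P):
    P=np.atleast_2d(P)/1000.; c,s=np.cos(p[2]),np.sin(p[2])
    return np.c_[p[0]+c*P[:,0]-s*P[:,1],p[1]+s*P[:,0]+c*P[:,1],P[:,2]]
E
python3 - <<'E'
from h import *
T=[((-195,48,87),(365.5,272.1)),((20,48,87),(251.1,286.6)),((90,49,97),(209.5,295)),((0,-4,62),(257.1,262.9))]
S=[((-195,48,87),(180.5,215)),((20,48,87),(271.8,168.3)),((-201,26,69),(185.8,231.3)),((27,26,69),(280.5,179.5)),((118,18,58),(317.5,166.8)),((118,-18,58),(327.5,173)),((90,49,97),(297,151))]
ct,cs=viewer.calibration("top"),viewer.calibration("scene")
TC=np.array([(283.7,258.2),(294.5,256.6),(316.3,253.4)]);SC=np.array([(258.3,193.5),(249.8,198.5),(232.5,208)])
def f(p,full=False):
    r=[]
    for c,L in((ct,T),(cs,S)):
        r.append(proj(c,l2w(p,[a for a,b in L]))-[b for a,b in L])
    caps=l2w(p,[(p[3]*1000+d,0,91) for d in(40,20,-20)])
    caps2=caps-[0,0,.004]
    r+=[proj(ct,caps)-TC,proj(cs,caps2)-SC]
    return np.vstack(r).ravel()
best=min((least_squares(f,[.5,.1,y,-.1],loss='soft_l1') for y in(0,1.5,3,-1.5)),key=lambda s:s.cost)
print(best.x,best.cost);print(f(best.x).reshape(-1,2).round(1))
np.save("pose.npy",best.x)
E
```

```text
[ 0.56353759  0.14406299  1.83140639 -0.0903443 ] 14.42029499752134
[[-0.   0.1]
 [-2.9  2.2]
 [-0.8 -0.5]
 [-0.8 -2. ]
 [-1.2  0.1]
 [-0.5 -0.6]
 [-1.6 -1.3]
 [ 0.2 -1.4]
 [-2.3 -0.3]
 [-1.   1.4]
 [-0.5 -0.4]
 [-0.7 -1.2]
 [-0.7 -1.2]
 [-0.9 -1. ]
 [-0.5  0.8]
 [-0.4  0.3]
 [-0.5  0.3]]
```

```bash
cat > g.py <<'E'
import sys
from h import *
from scipy.spatial.transform import Rotation as Ro
p=np.load("pose.npy");o=robot.get_obs();R=Ro.from_euler('xyz',o['ee_rot'])
tgt=l2w(p,[float(a) for a in sys.argv[1:4]])[0]
c,s=np.cos(p[2]),np.sin(p[2]);d=o['tool_pos']-[p[0],p[1],0]
print("lane",(1000*np.array([c*d[0]+s*d[1],-s*d[0]+c*d[1],d[2]])).round(1),"rpy",o['ee_rot'].round(3),"F_lane",np.round([c*o['wrist_force'][0]+s*o['wrist_force'][1],-s*o['wrist_force'][0]+c*o['wrist_force'][1],o['wrist_force'][2]],1),"t",round(o['time'],2),"w",round(o['width'],4))
G=Ro.from_euler('xyz',[np.pi,0,p[2]])
print("shift",(R.inv().apply(tgt-o['tool_pos'])/.2).round(3),"turn",np.degrees((R.inv()*G).as_rotvec()/30).round(3))
E
python3 g.py -165 25 200
```

```text
lane [432.5 235.1 204.4] rpy [-3.14 -0.    2.72] F_lane [-0.6 -0.4 -0. ] t 0.1 w 0.0941
shift [-2.699 -1.656  0.025] turn [-4.000e-03  1.000e-03  1.697e+00]
```

```bash
python3 -m handwheel '[[-0.2,-0.12,0,0,0,0.2],[-0.4,-0.24,0,0,0,0.4],[-0.6,-0.36,0,0,0,0.6],[-0.8,-0.48,0,0,0,0.8],[-1,-0.6,0,0,0,1],[-1,-0.6,0,0,0,1]]' 0.15; python3 g.py -165 25 200
```

```text
time: 0.6
tool_pos: [0.3599, 0.3073, 0.205]
ee_rot: [-3.141, 0.001, 2.19]
wrist_force: [-0.1, 0.5, 0.3]
width: 0.057
finger_force: 0.0
lane [210.2 154.7 205. ] rpy [-3.141e+00  1.000e-03  2.190e+00] F_lane [ 0.5 -0.   0.3] t 0.6 w 0.057
shift [-1.984 -0.051  0.028] turn [-0.001  0.003  0.685]
```

```bash
python3 -m handwheel '[[-0.2,0,0,0,0,0.15],[-0.4,0,0,0,0,0.3],[-0.6,0,0,0,0,0.45],[-0.8,0,0,0,0,0.6],[-1,-0.03,0,0,0,0.69],[-1,-0.03,0,0,0,0.69]]' 0.15; python3 g.py -165 25 200
```

```text
time: 1.1
tool_pos: [0.4732, 0.1387, 0.2045]
ee_rot: [-3.14, 0.004, 1.825]
wrist_force: [0.3, 0.2, -0.1]
width: 0.0402
finger_force: 0.0
lane [ 18.   88.7 204.5] rpy [-3.14   0.004  1.825] F_lane [ 0.1 -0.4 -0.1] t 1.1 w 0.0402
shift [-0.913  0.324  0.025] turn [-0.002  0.007 -0.012]
```

```bash
python3 -m handwheel '[[-0.2,0.07,0,0,0,0],[-0.4,0.14,0,0,0,0],[-0.6,0.21,0,0,0,0],[-0.8,0.28,0,0,0,0],[-0.91,0.324,0.1,0,0,-0.01],[-0.91,0.324,0.2,0,0,-0.01],[-0.91,0.324,0.25,0,0,-0.01],[-0.91,0.324,0.25,0,0,-0.01]]' 0.15; python3 g.py -165 25 150
python3 - <<'E'
from h import *
for n in ("wrist","scene"):
    im=cv2.cvtColor(viewer.snapshot(n),cv2.COLOR_RGB2BGR); cv2.imwrite(f"pics/{n}1.png",im)
E
```

```text
time: 1.77
tool_pos: [0.5785, -0.0134, 0.1514]
ee_rot: [-3.134, -0.003, 1.84]
wrist_force: [-0.4, 0.3, -0.1]
width: 0.04
finger_force: 0.0
lane [-156.    26.1  151.4] rpy [-3.134e+00 -3.000e-03  1.840e+00] F_lane [ 0.4  0.3 -0.1] t 1.77 w 0.04
shift [-0.045  0.005  0.007] turn [-0.014 -0.007  0.017]
```

View pics/wrist1.png

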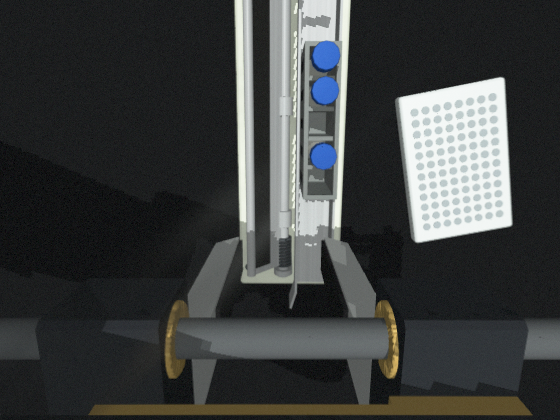

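```bash
python3 - <<'E'
from h import *
c=viewer.calibration("wrist");p=np.load("pose.npy");np.save("wc.npy",c,allow_pickle=True)
m=p[3]*1000
L=[("tube0",(m+40,0,91)),("tube1",(m+20,0,91)),("tube2",(m-20,0,91)),("rearTop+y",(m-52,12,72)),("rearTop-y",(m-52,-12,72)),("baredge-end",(-195,48,85)),("bar mid",(-87.5,48,85)),("shaft mid",(-87.5,26,62)),("shaft end",(-200,26,62)),("chute -y end",(-234,-14,34))]
for n,q in L: print(n,proj(c,l2w(p,q)).round(1))
o=robot.get_obs();from scipy.spatial.transform import Rotation as Ro
R=Ro.from_euler('xyz',o['ee_rot'])
for y in(.02,-.02,.0325,-.0325):print("fingertip",y,proj(c,o['tool_pos']+R.apply([0,y,0])).round(1))
im=cv2.imread("pics/wrist1.png")[:300,200:380];cv2.imwrite("pics/w1c.png",cv2.resize(im,None,fx=2,fy=2,interpolation=cv2.INTER_CUBIC))
E
```

```text
tube0 [[322.3  52.3]]
tube1 [[321.1  86.8]]
tube2 [[319.  151.6]]
rearTop+y [[298.2 194. ]]
rearTop-y [[331.7 194.3]]
baredge-end [[247.4 269.3]]
bar mid [[245.2 114.6]]
shaft mid [[279.4 115.1]]
shaft end [[278.3 263.8]]
chute -y end [[324.1 288.4]]
fingertip 0.02 [[320.  252.9]]
fingertip -0.02 [[241.3 253.1]]
fingertip 0.0325 [[344.6 252.9]]
fingertip -0.0325 [[216.7 253.1]]
```

View pics/w1c.png

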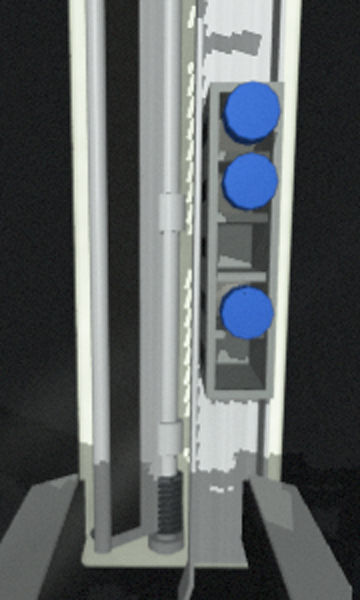

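```bash
python3 - <<'E'
from h import *
p=np.load("pose.npy");d=l2w(p,(-2.8,-2.8,0))[0];p[:2]=d[:2];np.save("pose.npy",p);print(p)
E
python3 g.py -166 25 100
```

```text
[ 0.56696452  0.14207901  1.83140639 -0.0903443 ]
lane [-153.2   27.1  155.4] rpy [-3.141e+00 -1.000e-03  1.841e+00] F_lane [ 0.3 -0.5  1.4] t 1.87 w 0.04
shift [-0.064  0.01   0.277] turn [-0.002 -0.001  0.019]
```

```bash
python3 -m handwheel '[[-0.03,0.01,0.1,0,0,0.02],[-0.064,0.01,0.2,0,0,0.02],[-0.064,0.01,0.25,0,0,0.02],[-0.064,0.01,0.277,0,0,0.02],[-0.064,0.01,0.277,0,0,0.02],[-0.064,0.01,0.277,0,0,0.02],[-0.064,0.01,0.277,0,0,0.02]]' 0.15; python3 g.py -166 25 60
```

```text
time: 2.45
tool_pos: [0.587, -0.0254, 0.1018]
ee_rot: [3.139, 0.001, 1.83]
wrist_force: [-0.1, -0.2, -0.1]
width: 0.0401
finger_force: 0.0
lane [-167.    23.8  101.8] rpy [3.139e+00 1.000e-03 1.830e+00] F_lane [-0.2  0.1 -0.1] t 2.45 w 0.0401
shift [ 0.005 -0.007  0.209] turn [ 0.005  0.002 -0.002]
```

```bash
python3 -m handwheel '[[0,-0.007,0.03,0,0,0],[0,-0.007,0.06,0,0,0],[0,-0.007,0.09,0,0,0],[0,-0.007,0.12,0,0,0],[0,-0.007,0.15,0,0,0],[0,-0.007,0.18,0,0,0],[0,-0.007,0.209,0,0,0],[0,-0.007,0.209,0,0,0],[0,-0.007,0.209,0,0,0]]' 0.15; python3 g.py -166 25 50
python3 -c "
from h import *
cv2.imwrite('pics/s2.png',cv2.resize(cv2.cvtColor(viewer.snapshot('scene'),cv2.COLOR_RGB2BGR)[130:280,150:350],None,fx=3.8,fy=3.8,interpolation=2))"
```

```text
time: 3.2
tool_pos: [0.5844, -0.0263, 0.0578]
ee_rot: [-3.14, -0.0, 1.83]
wrist_force: [-0.9, -1.7, 3.8]
width: 0.04
finger_force: 1.6
lane [-167.2   26.6   57.8] rpy [-3.14 -0.    1.83] F_lane [-1.4  1.4  3.8] t 3.2 w 0.04
shift [0.006 0.008 0.039] turn [-0.002 -0.001 -0.004]
```

View pics/s2.png

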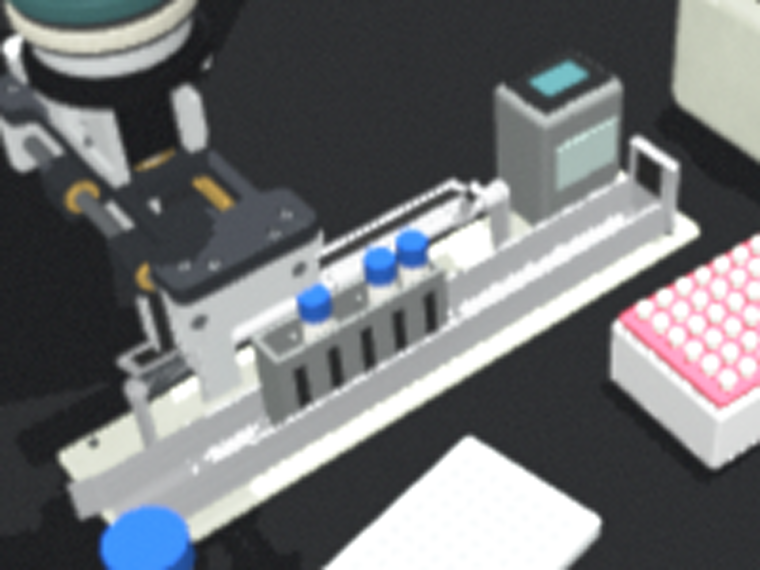

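```bash
python3 -m handwheel '[[0,0,0.01,0,0,0],[0,0,0.02,0,0,0],[0,0,0.03,0,0,0],[0,0,0.04,0,0,0],[0,0,0.04,0,0,0],[0,0,0.04,0,0,0]]' 0.15; python3 g.py -166 25 48; python3 g.py -166 25 48
```

```text
time: 3.75
tool_pos: [0.5851, -0.0262, 0.0504]
ee_rot: [3.141, 0.0, 1.83]
wrist_force: [0.5, 0.6, 3.7]
width: 0.0399
finger_force: 1.6
lane [-167.3   25.9   50.4] rpy [3.141 0.    1.83 ] F_lane [ 0.4 -0.6  3.7] t 3.75 w 0.0399
shift [0.006 0.004 0.012] turn [ 0.001  0.001 -0.003]
lane [-167.3   25.9   50.4] rpy [3.141 0.    1.83 ] F_lane [ 0.4 -0.6  3.7] t 3.75 w 0.0399
shift [0.006 0.004 0.012] turn [ 0.001  0.001 -0.003]
```

Down in small steps until the stop is felt.

```bash
for i in 1; do python3 -m handwheel '[[0,0,0.005,0,0,0],[0,0,0.01,0,0,0],[0,0,0.01,0,0,0],[0,0,0.01,0,0,0]]' | grep -E 'pos|wrist'; python3 -m handwheel '[[0,0,0.005,0,0,0],[0,0,0.005,0,0,0],[0,0,0.005,0,0,0]]' | grep -E 'pos|wrist';python3 -m handwheel '[[0,0,0.005,0,0,0],[0,0,0.005,0,0,0],[0,0,0.005,0,0,0]]' | grep -E 'pos|wrist'; done
```

```text
tool_pos: [0.5848, -0.0262, 0.0484]
wrist_force: [-0.2, 0.2, 5.5]
tool_pos: [0.5849, -0.0263, 0.0481]
wrist_force: [-0.7, -0.2, 8.0]
tool_pos: [0.5851, -0.0263, 0.048]
wrist_force: [-2.1, -0.9, 10.4]
```

```bash
python3 -m handwheel '[[0.025,0,0,0,0,0],[0.05,0,0,0,0,0],[0.075,0,0,0,0,0],[0.1,0,0,0,0,0],[0.125,0,0,0,0,0],[0.15,0,0,0,0,0],[0.175,0,0,0,0,0],[0.2,0,0,0,0,0],[0.225,0,0,0,0,0],[0.25,0,0,0,0,0]]'|grep wrist_f; python3 g.py 6 25 48
```

```text
wrist_force: [-2.7, -9.0, 6.8]
lane [-120.7   27.7   46.8] rpy [-3.138  0.007  1.829] F_lane [-8.   4.9  6.8] t 5.42 w 0.0402
shift [ 0.634  0.012 -0.011] turn [-0.006  0.014 -0.005]
```

```bash
python3 -m handwheel '[[0,0.005,0.005,0,0,0],[0,0.01,0.005,0,0,0],[0,0.01,0.005,0,0,0]]'|grep wrist_f; python3 g.py 6 25 48;python3 -c "
from h import *
a=cv2.cvtColor(viewer.snapshot('scene'),cv2.COLOR_RGB2BGR)[140:270,160:340]
b=cv2.cvtColor(viewer.snapshot('wrist'),cv2.COLOR_RGB2BGR)[:300,200:380]
cv2.imwrite('pics/s3.png',np.hstack([cv2.resize(a,(500,361),interpolation=2),cv2.resize(b,(217,361),interpolation=2)]))"
```

```text
wrist_force: [-7.1, -7.0, 12.8]
lane [-119.6   27.3   46.3] rpy [-3.134  0.005  1.829] F_lane [-4.9  8.7 12.8] t 5.67 w 0.0402
shift [ 0.628  0.01  -0.012] turn [-0.014  0.009 -0.004]
```

View pics/s3.png

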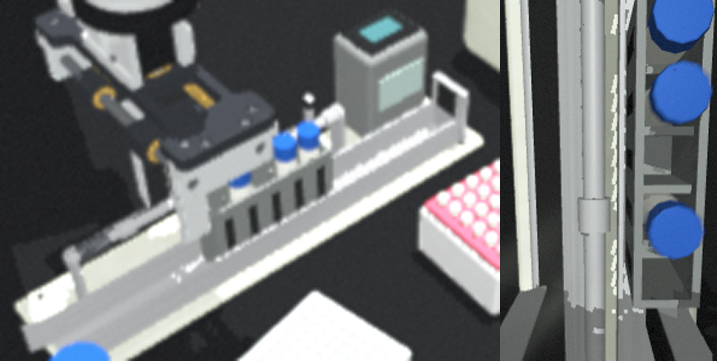

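```bash
python3 -m handwheel '[[0.025,-0.007,-0.003,0,0,0],[0.05,-0.007,-0.005,0,0,0],[0.075,-0.007,-0.005,0,0,0],[0.1,-0.007,-0.005,0,0,0],[0.125,-0.007,-0.005,0,0,0],[0.15,-0.007,-0.005,0,0,0],[0.175,-0.007,-0.005,0,0,0],[0.2,-0.007,-0.005,0,0,0]]'|grep wrist_f; python3 g.py 6 25 48
```

```text
wrist_force: [-3.7, -10.9, 8.9]
lane [-81.3  27.7  46.7] rpy [-3.136  0.008  1.829] F_lane [-9.6  6.4  8.9] t 6.43 w 0.0399
shift [ 0.437  0.012 -0.01 ] turn [-0.01   0.016 -0.005]
```

```bash
python3 -m handwheel '[[0.025,0,0,0,0,0],[0.05,0,0,0,0,0],[0.075,0,0,0,0,0],[0.1,0,0,0,0,0],[0.125,0,0,0,0,0],[0.15,0,0,0,0,0],[0.175,0,0,0,0,0],[0.2,0,0,0,0,0],[0.225,0,0,0,0,0],[0.25,0,0,0,0,0]]'|grep wrist_f; python3 g.py 6 25 48
```

```text
wrist_force: [-3.3, -11.2, 8.9]
lane [-31.6  27.8  46.6] rpy [-3.136  0.009  1.829] F_lane [-9.9  6.1  8.9] t 7.27 w 0.0402
shift [ 0.188  0.014 -0.009] turn [-0.011  0.017 -0.004]
```

```bash
python3 -m handwheel '[[0.02,0,0,0,0,0],[0.04,0,0,0,0,0],[0.06,0,0,0,0,0],[0.08,0,0,0,0,0],[0.1,0,0,0,0,0],[0.12,0,0,0,0,0],[0.135,0,0,0,0,0],[0.15,0,0,0,0,0],[0.155,0,0,0,0,0],[0.16,0,0,0,0,0]]'|grep wrist_f; python3 g.py 6 25 48
```

```text
wrist_force: [-4.1, -11.4, 9.6]
lane [ 0.3 28.  46.6] rpy [-3.135  0.009  1.829] F_lane [-10.    6.9   9.6] t 8.1 w 0.0401
shift [ 0.028  0.015 -0.008] turn [-0.012  0.017 -0.004]
```

```bash
for i in 1; do python3 -m handwheel '[[0.005,0,0,0,0,0],[0.01,0,0,0,0,0],[0.01,0,0,0,0,0]]' | grep -E 'pos|wrist'; python3 -m handwheel '[[0.005,0,0,0,0,0],[0.01,0,0,0,0,0],[0.01,0,0,0,0,0]]' | grep -E 'pos|wrist';python3 -m handwheel '[[0.005,0,0,0,0,0],[0.01,0,0,0,0,0],[0.01,0,0,0,0,0]]' | grep -E 'pos|wrist'; done; python3 g.py 6 25 48;python3 -c "
from h import *
a=cv2.cvtColor(viewer.snapshot('scene'),cv2.COLOR_RGB2BGR)[140:240,230:350]
b=cv2.cvtColor(viewer.snapshot('top'),cv2.COLOR_RGB2BGR)[230:310,180:280]
cv2.imwrite('pics/s4.png',np.hstack([cv2.resize(a,(432,360),interpolation=2),cv2.resize(b,(360,360),interpolation=2)]))"
```

```text
tool_pos: [0.5392, 0.1375, 0.0465]
wrist_force: [-4.6, -9.5, 10.5]
tool_pos: [0.5388, 0.1393, 0.0466]
wrist_force: [-5.2, -10.5, 9.7]
tool_pos: [0.5384, 0.1409, 0.0466]
wrist_force: [-4.6, -12.0, 10.5]
lane [ 6.2 27.9 46.6] rpy [-3.135  0.009  1.829] F_lane [-10.4   7.5  10.5] t 8.85 w 0.0404
shift [-0.001  0.015 -0.007] turn [-0.012  0.017 -0.006]
```

View pics/s4.png

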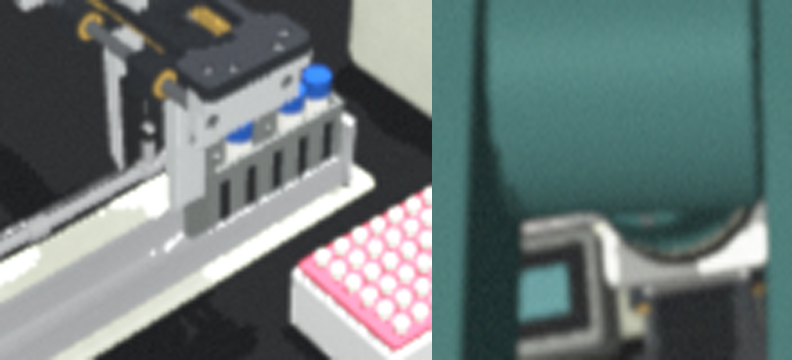

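```bash
for i in 1; do python3 -m handwheel '[[0.005,0,0,0,0,0],[0.01,0,0,0,0,0],[0.01,0,0,0,0,0]]' | grep -E 'pos|wrist'; python3 -m handwheel '[[0.005,0,0,0,0,0],[0.005,0,0,0,0,0],[0.005,0,0,0,0,0]]' | grep -E 'pos|wrist';python3 -m handwheel '[[0.005,0,0,0,0,0],[0.005,0,0,0,0,0],[0.005,0,0,0,0,0]]' | grep -E 'pos|wrist'; done; python3 g.py 6 25 48
```

```text
tool_pos: [0.5383, 0.1409, 0.0466]
wrist_force: [-3.0, -15.8, 10.1]
tool_pos: [0.5383, 0.1409, 0.0466]
wrist_force: [-2.9, -18.1, 10.7]
tool_pos: [0.5383, 0.141, 0.0467]
wrist_force: [-2.3, -19.6, 10.3]
lane [ 6.3 28.  46.7] rpy [-3.135  0.016  1.827] F_lane [-18.3   7.3  10.3] t 9.7 w 0.0401
shift [-0.002  0.015 -0.007] turn [-0.013  0.03  -0.009]
```

```bash
python3 -m handwheel '[[-0.01,0,0,0,0,0],[-0.03,0,0,0,0,0],[-0.05,0,0,0,0,0],[-0.075,0,0,0,0,0],[-0.1,0,0,0,0,0],[-0.125,0,0,0,0,0],[-0.15,0,0,0,0,0],[-0.175,0,0,0,0,0],[-0.2,0,0,0,0,0],[-0.2,0,0,0,0,0]]'|grep wrist_f; python3 g.py -30 25 110
python3 -c "
from h import *
a=cv2.cvtColor(viewer.snapshot('scene'),cv2.COLOR_RGB2BGR)[140:240,230:350]
b=cv2.cvtColor(viewer.snapshot('wrist'),cv2.COLOR_RGB2BGR)[:300,200:380]
cv2.imwrite('pics/s5.png',np.hstack([cv2.resize(a,(480,400),interpolation=2),cv2.resize(b,(240,400),interpolation=2)]))"
```

```text
wrist_force: [-9.0, 3.1, 8.1]
lane [-22.5  29.7  45. ] rpy [-3.131 -0.006  1.83 ] F_lane [5.3 7.9 8.1] t 10.53 w 0.0401
shift [-0.036  0.02  -0.325] turn [-0.02  -0.012 -0.003]
```

View pics/s5.png

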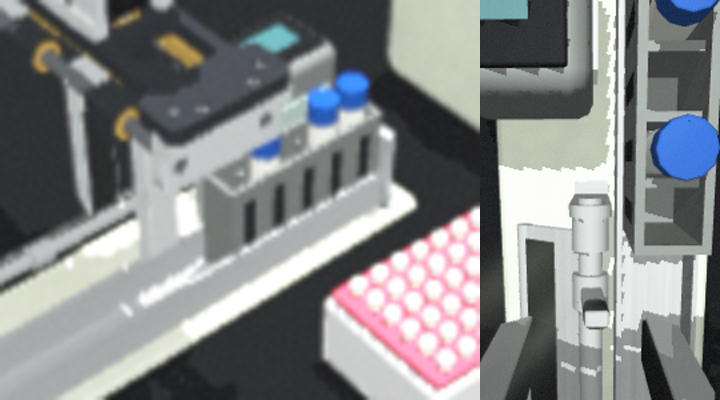

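```bash
python3 -m handwheel '[[-0.02,0,-0.015,0,0,0],[-0.04,0.01,-0.03,0,0,0],[-0.04,0.02,-0.05,0,0,0],[-0.04,0.03,-0.07,0,0,0],[-0.04,0.03,-0.09,0,0,0],[-0.04,0.03,-0.11,0,0,0],[-0.04,0.03,-0.13,0,0,0],[-0.04,0.03,-0.15,0,0,0],[-0.04,0.03,-0.17,0,0,0],[-0.04,0.03,-0.18,0,0,0]]'|grep wrist_f;python3 -m handwheel '[[0,0,-0.015,0,0,0],[0,0,-0.03,0,0,0],[0,0,-0.045,0,0,0],[0,0,-0.06,0,0,0],[0,0,-0.08,0,0,0],[0,0,-0.1,0,0,0],[0,0,-0.15,0,0,0],[0,0,-0.25,0,0,0],[0,0,-0.35,0,0,0],[0,0,-0.45,0,0,0]]' ; python3 g.py -30 25 110
python3 -c "
from h import *
a=cv2.cvtColor(viewer.snapshot('scene'),cv2.COLOR_RGB2BGR)[140:240,230:350]
b=cv2.cvtColor(viewer.snapshot('wrist'),cv2.COLOR_RGB2BGR)[:300,200:380]
cv2.imwrite('pics/s6.png',np.hstack([cv2.resize(a,(480,400),interpolation=2),cv2.resize(b,(240,400),interpolation=2)]))"
```

```text
wrist_force: [0.5, 0.4, 0.3]
time: 12.3
tool_pos: [0.5568, 0.1051, 0.1738]
ee_rot: [3.141, -0.0, 1.83]
wrist_force: [0.0, -0.3, 0.4]
width: 0.0402
finger_force: 0.0
lane [-33.1  19.4 173.8] rpy [ 3.141 -0.     1.83 ] F_lane [-0.3  0.   0.4] t 12.3 w 0.0402
shift [ 0.015 -0.028  0.319] turn [ 0.    -0.    -0.003]
```

View pics/s6.png

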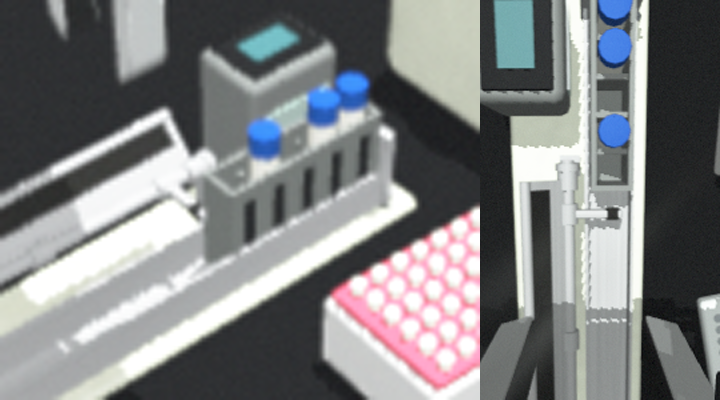

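The gate arm is shut across the chute behind the rack. The rack has not moved from the stop, all three tubes are upright, and the robot is clear.

```bash
python3 -c "
from bench import robot
print(robot.close_job())"
```

```text
the job is handed in; nothing more can be done
None
```

The rack is home against the end stop with all three tubes upright, the gate was held open until then and has shut behind it, and the job was handed in after about 12 s of robot time with the robot clear.

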